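# Raise the counter sign to its second stop and hold it

## Robot

A 6-joint arm with a two-finger parallel gripper is mounted at the origin on the work surface. World frame = base frame: x ahead of the robot, y to its left, z up, the work surface at z = 0. Lengths are in m, angles in rad, forces in N, time in s.
With the tool pointing down it reaches from about 0.35 to 0.775 m from the base axis. Payload 5.5 kg.
Tool frame: the origin (TCP) lies on the mounting face of the last link; the fingertips stand 173 mm ahead of it and the grasp point (between the pads) lies 155 mm ahead of it; z points along the fingers, y is the direction in which the jaws open and shut (so a half turn about z gives the same grasp; the last joint's range is limited). The gripper opens to 85 mm and grips with 20 to 120 N. Pads are 22 mm wide; open, the fingers measure 114 mm over their backs; the gripper's body (76 mm by 85 mm) begins 54 mm behind the grasp point. The pads swing forward as they close: fully open they stand 13 mm farther back than shut.
Start: joints at [1.038, 0.313, 0.046, 1.304, 0, 1.431], TCP at [0.22, 0.531, 0.405] pointing down, gripper open.
Joint ranges: [-2.76, 2.76], [-0.86, 1.69], [-1.03, 1.26], [-2.2, 2.34], [-1.47, 1.5], [-3.14, 3.14]. Speed limits (rad/s): [2.57, 2.57, 3.14, 3.14, 3.14, 3.14].

## Interface

Orientations are given as a unit quaternion [w, x, y, z].
In Python, from workcell import * gives the robot as it stands. The module is installed in compiled form; this text tells all that it offers.
- The arm moves only by the shell command python3 -m crank 'ROWS' [FORCE]. ROWS is JSON, a list of rows, each a list of 7 numbers: the shift along the tool's x, y, z in mm, then the turn, a rotation vector about the tool's x, y, z in degrees, then the opening, from 0 (shut) to 1 (fully open). A call has exactly 8 rows; each row shifts and turns the commanded pose from where the row before left it, along the tool's axes as they then stand; what a row does not reach is not made up. A row lasts 1/8 s, in which the tool goes at most 62.5 mm and 10.7 degrees, less where a joint would pass 70% of its speed; a pose out of reach is approached as far as the arm can. A call with a gripper value outside its range is refused whole. The fingers move at their own pace and stop on an object; FORCE is the grip in N (left out, the last holds). Time passes only in rows, so rows that do not move let the fingers close, or fill a call up. It gives the time, the measured TCP pose, the force and the opening at its end, in the units of the state.
- get_state(): the state, without advancing time (a new reading comes with each control period).
- read_camera(name): name is "scene" or "top" or "wrist"; returns the picture (420x560x3 uint8, blue, green, red); there is no depth.
- calibration(name): a dict with "fx", "fy", "cx", "cy" (pixels), "extrinsics" (4x4, takes a point from world to camera coordinates). Camera axes: x right, y down, z forward; pixel columns grow to the right and rows downward; lengths in m; the calibration is good to about 2 mm. A picture is of the moment at which its call begins: read the wrist's pose just before it. calibration takes no time and is no camera call; for the wrist camera it gives the pose at the moment of the call.
- hand_in(): hands the job in, once; it reports no verdict.
The state is a dict: "clock": time; "joint_pos": joint angles; "qvel": joint speeds; "tau": joint torques, N m; "tcp_pos": TCP position; "orientation": TCP orientation; "wrist_force": force on the tool from outside, world axes, zero at the start; "ft_torque": the same for the moment, N m; "finger_gap": finger opening in m.
Only numpy, scipy, OpenCV 4.12 (cv2) and the standard library are available. Lean on these libraries where they do the work, as an engineer would, in place of code of your own. Each camera call takes 0.05 s, during which the arm holds its last target.

## Task

The sign on the shop counter has to show above the stock: press the red release button on the foot of the telescoping sign stand fully in, then take the sign by its top edge with a light grip and draw it straight up past the first stop to the second, where both mast sections are fully out. Finish still holding the sign up there, at rest, with the foot of the stand flat on the counter about where it stood. Do not squeeze the sign hard, lift or tip the stand, or disturb the stock and other things on the counter.

Things in the scene. Friction and masses are not known exactly. Their poses are not given: they have to be found in the camera images.
- stand: telescoping counter sign stand, loose on the counter, 2.5 to 3.5 kg: dark steel foot 220 x 130 x 12 mm (x, y, z). Origin: centre of the foot's underside, z up. The upright mast with the sign stands at x = +45 mm, the red button at x = -65 mm, on a grey case 30 mm wide and 36 mm high that runs from it to the mast.
- tube_top (a point): centre of the top of the mast's fixed outer tube (28 mm diameter, black collar 36 mm), on the mast's axis, 95 mm above the counter. Two thinner sections nest in it: the lower (21 mm, steel) and the upper (14 mm, brass), which carries the sign.
- button_top (a point): centre of the top face of the round red release button, 28 mm in diameter, 48 mm above the counter when out. It is pressed straight down.
- button (a joint): travel of the release button: 0 out, 0.008 m fully in. It takes about 4 N to move and stays in where it is left. The mast is locked while it is out; pressed beyond about 0.0065 m it frees the mast for good.
- sign: upright rigid plastic panel, white rim, blank yellow and green face: 12 mm thick (stand's x), 120 mm wide (y), 70 mm tall (z), fixed on the upper section. Origin: centre of its lower edge, on the mast's axis. Both faces are free, so it can be pinched across its thickness by the top edge. It cracks if squeezed with more than about 60 N a finger: 20 to 40 N is right.
- sign_top (a point): centre of the sign's top edge: 175 mm above the counter when the mast is down, 295 mm at full length. Axes as the stand's: x across the sign's thickness, y along its width.
- upper_section (a joint): how far the upper section with the sign is out of the lower one: 0 down, 0.060 m at its end stop. It comes out first, at a pull of about 2 to 3 N; the first stop is when it is fully out, the sign 60 mm up.
- lower_section (a joint): how far the lower section is out of the outer tube: 0 down, 0.060 m at its end stop. It follows after the first stop at a pull of about 5 to 8 N; the second stop is both fully out, the sign 120 mm up. Springs draw the sign down when let go. Pulling on beyond it, or while locked, tips or lifts the foot from about 17 N.
- stock_tray: bystander, loose: open cardboard tray 160 x 180 mm, 45 mm tall, packed with small cartons up to 80 mm high; it stands beside the sign stand, on either side of it. Origin: centre of its underside
- blue_box: bystander, loose: blue carton 60 x 100 x 50 mm. Origin: centre of its underside
- black_box: bystander, loose: black carton 50 x 120 x 40 mm. Origin: centre of its underside
- orange_box: bystander, loose: orange carton 70 x 80 x 60 mm. Origin: centre of its underside
- mug: bystander, loose: blue mug, 80 mm across, 95 mm tall. Origin: centre of its underside
- tape_dispenser: bystander, loose: black tape dispenser 150 x 55 mm, 84 mm tall. Origin: centre of its underside
- card_reader: bystander, loose: grey card reader 165 x 78 mm, 32 mm tall. Origin: centre of its underside
- stapler: bystander, loose: red and black stapler 140 x 36 mm, 46 mm tall. Origin: centre of its underside

How it is judged:
By the outcome, as a careful person would: the job done as asked, in the order asked, and still so for the second after the job is handed in, while the arm keeps its last pose, push and grip.
It also fails if it takes over 48 s, if anything falls off the work surface, if the arm or the gripper's body presses on something with over 40 N, if the wrist force passes 120 N, or if a joint passes its speed limit or range.

## Working session

There is one attempt and no reset: what is moved stays moved. The work goes in short steps, Python scripts to look and compute and a shell command to move; the robot and the scene stay as the last step left them, time stands still between calls to the robot, and variables do not carry over. Pictures are saved under pics/ and viewed, and the job is handed in when it is done.

```bash
mkdir -p pics
python3 - <<'E'
from workcell import *
import cv2
s=get_state(); print(s)
for n in ("scene","top"):
    cv2.imwrite(f"pics/{n}1.png",read_camera(n)); c=calibration(n); print(n,c)
E
```

```text
{'clock': 0.0, 'joint_pos': array([ 1.03838858e+00,  3.14013105e-01,  4.49875770e-02,  1.30356851e+00,
       -4.00933511e-07,  1.43117924e+00]), 'qvel': array([-1.68667646e-03, -3.23891722e-04,  1.55004267e-04, -1.58783302e-03,
        1.00498984e-03,  2.60568029e-05]), 'tau': array([-2.65320878e-04, -4.80623460e+01,  2.98534352e+01,  1.95004331e-02,
       -3.25815108e-05, -8.78915500e-06]), 'tcp_pos': array([0.22001511, 0.53104266, 0.40380485]), 'orientation': array([-2.96186157e-04,  1.95135149e-01,  9.80775951e-01, -8.48655336e-04]), 'wrist_force': array([ 0.88932273, -0.26874799,  0.00353815]), 'ft_torque': array([-0.07576549, -0.00859449,  0.00438084]), 'finger_gap': 0.08560203921453781}
scene {'fx': 413.98262837599634, 'fy': 413.98262837599634, 'cx': 275.0731756871721, 'cy': 209.3109047814763, 'extrinsics': array([[ 0.76968815,  0.63841174, -0.00325535, -0.42962291],
       [ 0.52620646, -0.63728099, -0.5630095 , -0.22763585],
       [-0.36150645,  0.43162876, -0.82644401,  1.64217893],
       [ 0.        ,  0.        ,  0.        ,  1.        ]])}
top {'fx': 514.7333097935318, 'fy': 514.7333097935318, 'cx': 272.7344200828469, 'cy': 198.12160202857197, 'extrinsics': array([[-2.45841930e-03, -9.99959062e-01,  8.70809125e-03,
        -1.40731136e-02],
       [-9.86554022e-01,  1.00222001e-03, -1.63432424e-01,
         6.09910185e-01],
       [ 1.63417006e-01, -8.99278787e-03, -9.86516098e-01,
         1.52672598e+00],
       [ 0.00000000e+00,  0.00000000e+00,  0.00000000e+00,
         1.00000000e+00]])}
```

View pics/scene1.png

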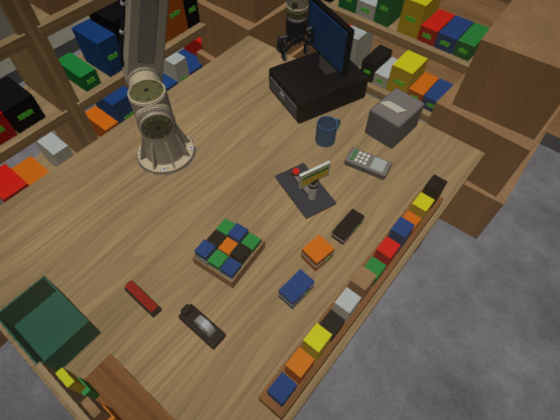

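View pics/top1.png

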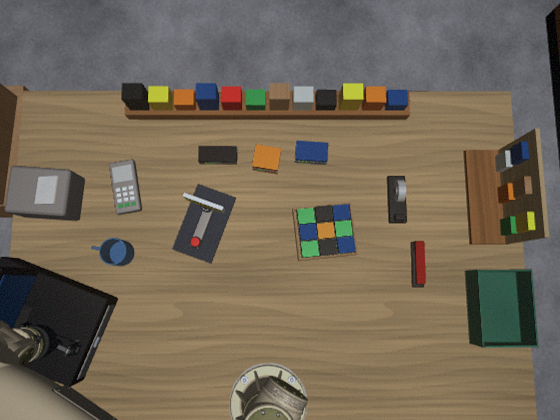

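The scene view shows the stand near (305,190). In the top view the foot is around (205,222), the red button at (195,242) and the sign's top edge runs from (184,194) to (223,208). The tray at (324,231) is well clear.

```bash
cat > h.py <<'E'
import numpy as np,cv2
from scipy.spatial.transform import Rotation as R
from workcell import *
def ray(c,u,v,z):
    E=c["extrinsics"];d=np.array([(u-c["cx"])/c["fx"],(v-c["cy"])/c["fy"],1.])
    Rm=E[:3,:3];o=-Rm.T@E[:3,3];d=Rm.T@d
    return o+d*(z-o[2])/d[2]
def proj(c,p):
    q=c["extrinsics"][:3,:3]@np.array(p)+c["extrinsics"][:3,3]
    return np.array([c["fx"]*q[0]/q[2]+c["cx"],c["fy"]*q[1]/q[2]+c["cy"]])
E
python3 - <<'E'
from h import *
for n,(x0,y0,x1,y1) in dict(top=(165,175,245,270),scene=(265,150,345,225)).items():
    im=cv2.imread(f"pics/{n}1.png");cr=im[y0:y1,x0:x1]
    cv2.imwrite(f"pics/{n}1z.png",cv2.resize(cr,None,fx=6,fy=6,interpolation=cv2.INTER_CUBIC))
    c=calibration(n)
    h=cv2.cvtColor(cr,cv2.COLOR_BGR2HSV)
    H,S,V=h[...,0],h[...,1],h[...,2]
    red=(((H<8)|(H>172))&(S>150)&(V>110)).astype(np.uint8)
    k,l,st,ce=cv2.connectedComponentsWithStats(red)
    for i in range(1,k):
        if st[i,4]>8: u,v=ce[i]+[x0,y0]; print(n,"red",st[i],u,v,ray(c,u,v,.046))
    dark=((V<85)&(S<110)).astype(np.uint8)
    k,l,st,ce=cv2.connectedComponentsWithStats(dark)
    i=1+np.argmax(st[1:,4]);cn=max(cv2.findContours((l==i).astype(np.uint8),0,2)[0],key=len)
    hull=cv2.convexHull(cn)+np.array([x0,y0])
    q=np.array([ray(c,*p[0],.012)[:2] for p in hull],np.float32)
    r=cv2.minAreaRect(q*1000);print(n,"foot",r,cv2.boxPoints(r).round())
E
```

```text
top red [26 62  9 10 70] 194.71428571428572 241.4142857142857 [0.47804702 0.22123425 0.046     ]
top foot ((538.8519287109375, 198.4376678466797), (129.89366149902344, 218.88636779785156), 70.17596435546875) [[414. 174.]
 [620. 100.]
 [664. 222.]
 [458. 297.]]
scene red [27 18  8  6 38] 295.6578947368421 170.60526315789474 [0.47552702 0.21878958 0.046     ]
scene foot ((538.6251220703125, 195.3340301513672), (133.65455627441406, 221.02635192871094), 69.47432708740234) [[412. 171.]
 [619.  94.]
 [666. 219.]
 [459. 297.]]
```

View pics/top1z.png

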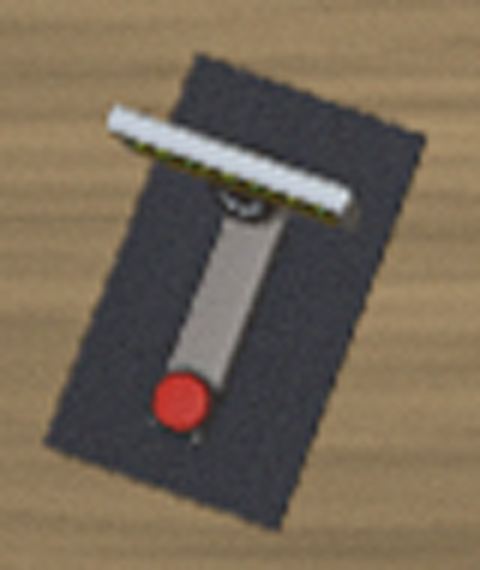

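View pics/scene1z.png

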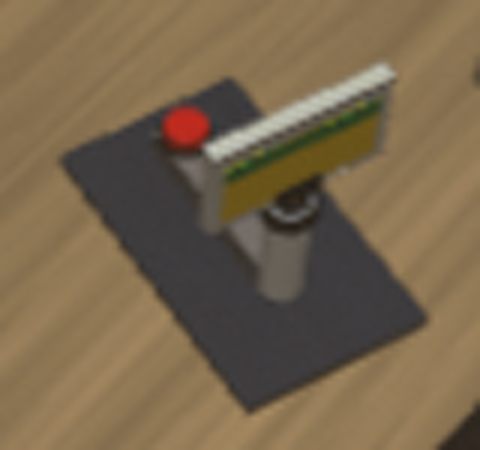

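Both views agree: foot centre is near (0.539, 0.197), yaw −20°, and the button is near (0.477, 0.220). I'll check the surroundings of the start pose and the wrist view before moving.

Run:
```python
from h import *
s=get_state();c=calibration("wrist")
cv2.imwrite("pics/w1.png",read_camera("wrist"))
Rt=R.from_quat(np.roll(s["orientation"],-1)).as_matrix()
E=c["extrinsics"];o=-E[:3,:3].T@E[:3,3]
print("cam in tool",Rt.T@(o-s["tcp_pos"])*1000,"\n",Rt.T@E[:3,:3].T,Rt,c["fx"])
print(s["joint_pos"])
for n in("top","scene"):
  cc=calibration(n);print(n,[proj(cc,s["tcp_pos"]+[0,0,d]) for d in(0,-.173)])
im=[cv2.imread("pics/top1.png")[240:420,0:160],cv2.imread("pics/scene1.png")[0:150,240:400]]
cv2.imwrite("pics/a.png",cv2.hconcat([cv2.resize(i,(400,450)) for i in im]))
```

```text
cam in tool [7.54883489e+01 5.25355210e-03 3.08611990e+01] 
 [[-1.00163947e-03 -9.56012919e-01 -2.93322852e-01]
 [ 9.99998044e-01 -4.57237849e-04 -1.92454223e-03]
 [ 1.70576893e-03 -2.93324206e-01  9.56011507e-01]] [[-9.23850096e-01  3.82753469e-01 -8.84750861e-04]
 [ 3.82754400e-01  9.23849001e-01 -1.44622423e-03]
 [ 2.63828858e-04 -1.67473668e-03 -9.99998563e-01]] 323.8787065386451
[1.03840685e+00 3.13958492e-01 4.50701398e-02 1.30360313e+00
 2.82042815e-05 1.43118252e+00]
top [array([ 32.06362342, 343.46095773]), array([ 62.3604286 , 335.75413548])]
scene [array([297.05740981,  16.902659  ]), array([295.23983816,  59.26932615])]
```

View pics/w1.png

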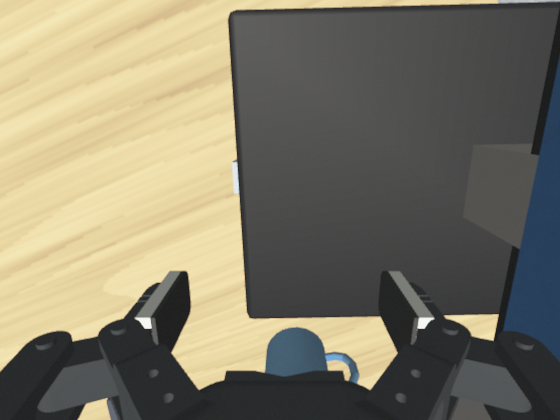

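View pics/a.png

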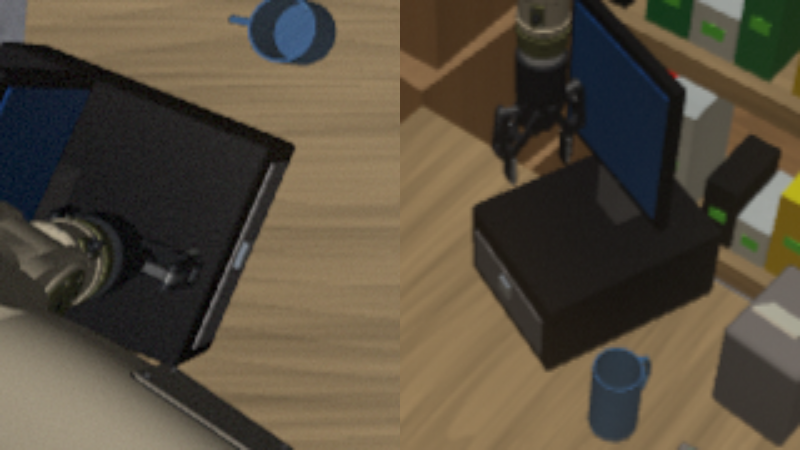

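The wrist view shows the monitor on the tool's +y side at the right edge (540,200), the cash drawer below, and free counter on the −y side at the left. So I'll leave along −y first and close the gripper on the way.

```bash
python3 -m crank '[[0,-30,0,0,0,0,0],[0,-40,0,0,0,0,0],[-20,-40,0,0,0,0,0],[-40,-35,0,0,0,0,0],[-45,-25,0,0,0,0,0],[-45,-19,0,0,0,0,0],[-45,0,0,0,0,0,0],[-45,0,0,0,0,0,0]]' 25; python3 -m crank '[[-40,0,0,0,0,0,0],[-40,0,0,0,0,0,0],[-25,0,0,0,0,0,0],[-12,0,0,0,0,5,0],[0,0,0,0,0,9,0],[0,0,0,0,0,10,0],[0,0,0,0,0,10,0],[0,0,0,0,0,10,0]]'; python3 -m crank '[[0,0,0,0,0,10,0],[0,0,0,0,0,10,0],[0,0,0,0,0,10,0],[0,0,0,0,0,8.5,0],[0,0,0,0,0,5,0],[0,0,0,0,0,0,0],[0,0,0,0,0,0,0],[0,0,0,0,0,0,0]]'
cat > w.py <<'E'
from h import *
import sys
s=get_state();c=calibration("wrist")
im=read_camera("wrist");cv2.imwrite(f"pics/{sys.argv[1]}.png",im)
import json
json.dump({k:(v.tolist() if hasattr(v,"tolist") else v) for k,v in c.items()},open(f"pics/{sys.argv[1]}.json","w"))
Rt=R.from_quat(np.roll(s["orientation"],-1)).as_matrix()
print(s["clock"],s["tcp_pos"],"yaw y",np.degrees(np.arctan2(Rt[1,1],Rt[0,1])),"z",Rt[:,2],s["wrist_force"],s["finger_gap"],s["joint_pos"])
E
python3 w.py w2
```

```text
clock: 1.15
tcp_pos: [0.3705, 0.2637, 0.4048]
orientation: [0.0, 0.195, 0.981, 0.0]
wrist_force: [-0.7, 0.6, -0.4]
finger_gap: 0.0002
clock: 2.15
tcp_pos: [0.4775, 0.2199, 0.4044]
orientation: [-0.0, 0.551, 0.835, -0.0]
wrist_force: [-0.8, -0.5, -0.6]
finger_gap: -0.0002
clock: 3.15
tcp_pos: [0.4776, 0.2199, 0.4046]
orientation: [-0.0, 0.819, 0.574, -0.0]
wrist_force: [-0.6, 0.0, 1.0]
finger_gap: -0.0
3.15 [0.47757221 0.21994032 0.40464887] yaw y -19.962995418949895 z [-5.74541829e-05  3.53093227e-05 -9.99999998e-01] [-0.55390288  0.02710866  0.95800849] -4.5560399982855706e-05 [ 2.78823858e-01  2.17662405e-01 -8.14012064e-02  1.27177823e+00
  4.97585042e-05  2.19804018e+00]
```

View pics/w2.png

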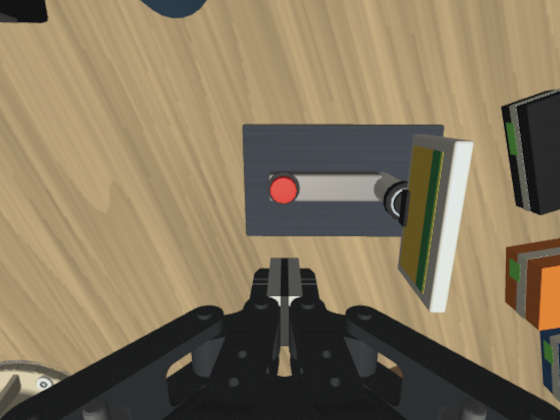

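The wrist view shows the button at (284,189), the foot from x=243 to 443 and y=125 to 236, and the sign's white top edge from (471,141) to (437,308). I'll measure these precisely.

```bash
cat > m.py <<'E'
from h import *
import sys,json
n=sys.argv[1];zb=float(sys.argv[2]);zs=float(sys.argv[3])
c=json.load(open(f"pics/{n}.json"));c={k:(np.array(v) if k=="extrinsics" else v) for k,v in c.items()}
im=cv2.imread(f"pics/{n}.png");h=cv2.cvtColor(im,cv2.COLOR_BGR2HSV);H,S,V=h[...,0],h[...,1],h[...,2]
def big(m,name,lim=None):
    m=m.astype(np.uint8)
    if lim: 
        t=np.zeros_like(m);t[lim[1]:lim[3],lim[0]:lim[2]]=1;m=m*t
    k,l,st,ce=cv2.connectedComponentsWithStats(m);i=1+np.argmax(st[1:,4]);print(name,st[i],ce[i])
    return max(cv2.findContours((l==i).astype(np.uint8),0,cv2.CHAIN_APPROX_NONE)[0],key=len)
def rect(cn,z):
    q=np.array([ray(c,*p[0],z)[:2] for p in cv2.convexHull(cn)],np.float32)*1000
    r=cv2.minAreaRect(q);print(r,cv2.boxPoints(r).round(1).tolist())
cn=big(((H<8)|(H>174))&(S>170)&(V>190),"red",(200,100,400,300))
(u,v),r=cv2.minEnclosingCircle(cn);print(u,v,r,"button",ray(c,u,v,zb))
cn=big((S<45)&(V>175),"sign");rect(cn,zs)
cn=big((H>100)&(H<130)&(S>25)&(V<100)&(V>40),"foot",(200,80,470,250));rect(cn,.012)
E
python3 m.py w2 .048 .175
python3 - <<'E'
import cv2
im=cv2.imread("pics/w2.png");h=cv2.cvtColor(im,cv2.COLOR_BGR2HSV)
for p in[(284,189),(455,220),(340,220),(300,140)]:print(p,h[p[1],p[0]])
E
```

```text
red [271 178  25  25 143] [284.62937063 193.67132867]
282.9347839355469 190.0 12.587355613708496 button [0.47567953 0.22070354 0.048     ]
sign [ 430  141   44  172 2921] [450.95720644 224.18966107]
((578.5571899414062, 183.24703979492188), (118.55126190185547, 11.147027969360352), 69.95006561279297) [[553.0, 129.5], [563.5, 125.69999694824219], [604.0999755859375, 237.0], [593.5999755859375, 240.8000030517578]]
foot [  244   126   199   110 13505] [323.57134395 175.87160311]
((536.044677734375, 198.2647705078125), (125.5751724243164, 216.25161743164062), 69.98493957519531) [[413.0, 176.3000030517578], [616.0999755859375, 102.30000305175781], [659.0999755859375, 220.3000030517578], [455.8999938964844, 294.29998779296875]]
(284, 189) [  2 162 223]
(455, 220) [ 60   8 232]
(340, 220) [108  37  83]
(300, 140) [108  41  80]
```

```bash
python3 -m crank '[[0,-1.5,20,0,0,0,0],[0,0,30,0,0,0,0],[0,0,35,0,0,0,0],[0,0,35,0,0,0,0],[0,0,25,0,0,0,0],[0,0,15,0,0,0,0],[0,0,10,0,0,0,0],[0,0,0,0,0,0,0]]'; python3 w.py w3
```

```text
clock: 4.2
tcp_pos: [0.4762, 0.2205, 0.2346]
orientation: [-0.0, 0.819, 0.574, -0.0]
wrist_force: [0.5, 0.7, 0.5]
finger_gap: -0.0001
4.2 [0.47620126 0.22049303 0.23455551] yaw y -20.001788563633802 z [-3.62468809e-04 -2.57392083e-05 -9.99999934e-01] [0.4770142  0.71467404 0.52050445] -0.00011033642255487016 [ 2.80569835e-01  3.33456434e-01 -3.66548936e-01  8.71146379e-01
  7.56360411e-05  2.20046319e+00]
```

View pics/w3.png

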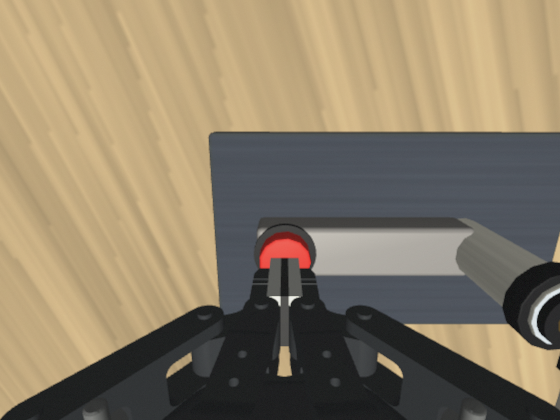

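The fingertips are centred over the button at (285,255). I'll press gradually and watch the force.

```bash
python3 -m crank '[[0,0,6,0,0,0,0],[0,0,4,0,0,0,0],[0,0,3,0,0,0,0],[0,0,2,0,0,0,0],[0,0,2,0,0,0,0],[0,0,2,0,0,0,0],[0,0,1,0,0,0,0],[0,0,0,0,0,0,0]]'; python3 w.py w4
```

```text
clock: 5.25
tcp_pos: [0.4762, 0.2205, 0.2146]
orientation: [-0.0, 0.819, 0.574, 0.0]
wrist_force: [0.4, -1.2, 2.1]
finger_gap: 0.0001
5.25 [0.47620947 0.22049036 0.21459496] yaw y -20.005958211281687 z [ 4.79436645e-05  1.00278834e-04 -9.99999994e-01] [ 0.35705809 -1.17418396  2.05683269] 0.00011123698711804948 [ 2.80558700e-01  3.55301783e-01 -3.91653319e-01  8.23767389e-01
  8.30827779e-05  2.20052487e+00]
```

```bash
python3 -m crank '[[0,0,0.5,0,0,0,0],[0,0,0.5,0,0,0,0],[0,0,0.5,0,0,0,0],[0,0,0.5,0,0,0,0],[0,0,0.5,0,0,0,0],[0,0,0,0,0,0,0],[0,0,0,0,0,0,0],[0,0,0,0,0,0,0]]'
```

```text
clock: 6.3
tcp_pos: [0.4761, 0.2205, 0.2133]
orientation: [0.0, 0.819, 0.574, 0.0]
wrist_force: [-4.0, -1.3, 12.3]
finger_gap: 0.0002
```

```bash
python3 -m crank '[[0,0,0.5,0,0,0,0],[0,0,0.5,0,0,0,0],[0,0,0,0,0,0,0],[0,0,0,0,0,0,0],[0,0,0,0,0,0,0],[0,0,0,0,0,0,0],[0,0,0,0,0,0,0],[0,0,0,0,0,0,0]]'
```

```text
clock: 7.3
tcp_pos: [0.4761, 0.2205, 0.2133]
orientation: [0.0, 0.819, 0.574, 0.001]
wrist_force: [-6.4, -2.1, 19.7]
finger_gap: -0.0005
```

Force rose from 12 to 20 N with no further travel, so the button is at its stop. Next I retreat, open the gripper and look again.

```bash
python3 -m crank '[[0,0,-5,0,0,0,0],[0,0,-15,0,0,0,0],[0,0,-30,0,0,0,0],[0,0,-35,0,0,0,0],[0,0,-40,0,0,0,0],[0,0,-40,0,0,0,0.5],[0,0,-27,0,0,0,1],[0,0,0,0,0,0,1]]'; python3 w.py w5; python3 m.py w5 .04 .175
```

```text
clock: 8.3
tcp_pos: [0.4768, 0.2207, 0.406]
orientation: [0.001, 0.819, 0.574, 0.002]
wrist_force: [0.5, 0.2, -0.9]
finger_gap: 0.0545
8.3 [0.47681603 0.22067597 0.40599927] yaw y -20.00399667929914 z [ 0.00501061  0.001547   -0.99998625] [ 0.54067514  0.23707431 -0.92846175] 0.05449414463849388 [ 2.80574831e-01  2.13816302e-01 -8.29916175e-02  1.26874533e+00
  9.90345279e-05  2.20050040e+00]
red [271 178  24  24 145] [283.84137931 193.06896552]
282.3999938964844 189.60000610351562 12.088109970092773 button [0.47566341 0.22056538 0.04      ]
sign [ 429  143   42  170 2848] [449.20997191 225.07022472]
((578.5134887695312, 183.09756469726562), (118.30554962158203, 11.138273239135742), 69.9532241821289) [[553.0, 129.39999389648438], [563.5, 125.5999984741211], [604.0, 236.8000030517578], [593.5999755859375, 240.60000610351562]]
foot [  243   127   198   110 13224] [322.461585   176.98389292]
((536.2145385742188, 198.43865966796875), (126.40498352050781, 215.7699432373047), 69.85266876220703) [[413.20001220703125, 176.3000030517578], [615.7000122070312, 101.9000015258789], [659.2999877929688, 220.60000610351562], [456.70001220703125, 294.8999938964844]]
```

View pics/w5.png

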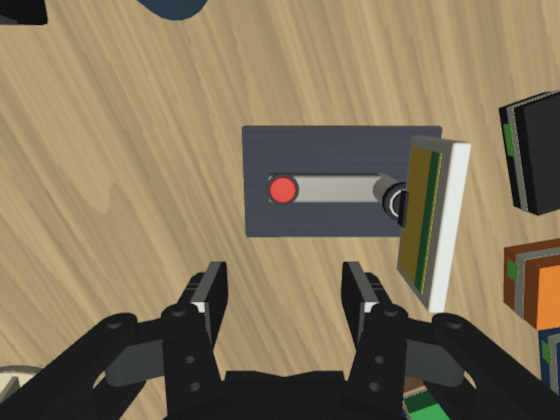

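The button now looks flush (smaller, at (283,190)) and the stand has not moved. Next I move above the sign.

```bash
python3 -m crank '[[0,12,0,0,0,0,1],[0,22,0,0,0,0,1],[0,26,0,0,0,0,1],[0,24,0,0,0,0,1],[0,15,0,0,0,0,1],[0,9.5,0,0,0,0,1],[0,0,0,0,0,0,1],[0,0,0,0,0,0,1]]'; python3 w.py w6; python3 m.py w6 .04 .175
```

```text
clock: 9.35
tcp_pos: [0.5776, 0.1836, 0.4032]
orientation: [-0.0, 0.819, 0.574, -0.0]
wrist_force: [0.2, -0.1, 0.2]
finger_gap: 0.0857
9.35 [0.57761596 0.1836029  0.40321011] yaw y -19.980794116827006 z [-5.13012724e-04  1.07027108e-04 -9.99999863e-01] [ 0.23520745 -0.12415179  0.17174199] 0.08567988147208822 [1.75343390e-01 3.75443290e-01 1.31205962e-01 1.32704548e+00
 1.94879187e-04 2.09487029e+00]Traceback (most recent call last):
  File "m.py", line 15, in <module>
    cn=big(((H<8)|(H>174))&(S>170)&(V>190),"red",(200,100,400,300))
  File "m.py", line 10, in big
    k,l,st,ce=cv2.connectedComponentsWithStats(m);i=1+np.argmax(st[1:,4]);print(name,st[i],ce[i])
                                                      ~~~~~~~~~^^^^^^^^^^
    return _wrapfunc(a, 'argmax', axis=axis, out=out, **kwds)
    return bound(*args, **kwds)
ValueError: attempt to get argmax of an empty sequence
```

View pics/w6.png

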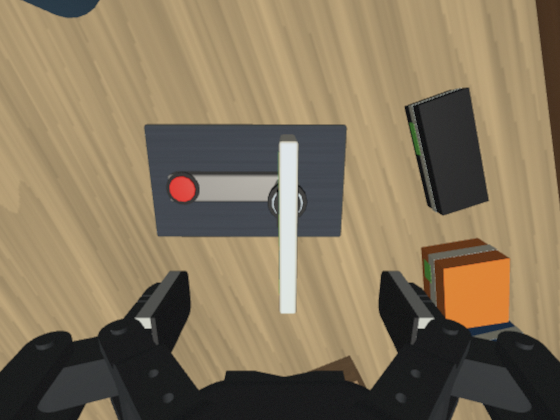

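The sign's top edge is seen edge-on from (289,142) to (289,312), between the open fingers (188 to 380).

```bash
sed -i 's/^cn=big(((H<8/if len(sys.argv)<5: cn=big(((H<8/; s/^(u,v),r=/if len(sys.argv)<5: (u,v),r=/; s/^cn=big((H>100.*$//; s/(S<45)&(V>175),"sign")/(S<45)\&(V>165),"sign",(250,100,330,340))/' m.py; python3 m.py w6 .04 .175 x
python3 - <<'E'
import numpy as np
E
```

```text
sign [ 250  141   48  173 3502] [283.99771559 218.97858367]
((570.5990600585938, 186.34217834472656), (118.53016662597656, 29.467605590820312), 70.01831817626953) [[536.5, 135.6999969482422], [564.2000122070312, 125.5999984741211], [604.7000122070312, 237.0], [577.0, 247.10000610351562]]
```

```bash
sed -i 's/(250,100,330,340)/(272,100,330,340)/; s/V>165/V>185/' m.py; python3 m.py w6 .04 .175 x
python3 - <<'E'
from h import *
a=np.radians(-20);t=get_state()["tcp_pos"][:2]
for p in ((.5785,.1831),(.579,.183)):
    d=np.array(p)-t;print("dy",d@[np.cos(a),np.sin(a)],"dx",d@[-np.sin(a),np.cos(a)])
E
```

```text
sign [ 280  142   17  172 2820] [287.72056738 225.87553191]
((579.1847534179688, 182.9072265625), (117.97755432128906, 10.45262622833252), 69.74763488769531) [[553.9000244140625, 129.39999389648438], [563.7000122070312, 125.80000305175781], [604.5, 236.39999389648438], [594.7000122070312, 240.10000610351562]]
dy 0.0010700548688702771 dx -0.0002143687047970063
dy 0.0015741031935957522 dx -0.00013732789521279741
```

```bash
python3 -m crank '[[0,1.2,8,0,0,0,1],[0,0,15,0,0,0,1],[0,0,18,0,0,0,1],[0,0,18,0,0,0,1],[0,0,14,0,0,0,0.8],[0,0,9,0,0,0,0.6],[0,0,5,0,0,0,0.5],[0,0,0,0,0,0,0.4]]' 28; python3 w.py w7; python3 -c "
import cv2;from workcell import *
cv2.imwrite('pics/s7.png',cv2.resize(read_camera('scene')[100:240,230:380],None,fx=4,fy=4))"
```

```text
clock: 10.4
tcp_pos: [0.5793, 0.1829, 0.3161]
orientation: [-0.0, 0.819, 0.574, -0.0]
wrist_force: [-0.3, 0.8, 0.1]
finger_gap: 0.0342
10.4 [0.57928281 0.1829179  0.31612953] yaw y -20.010448171085287 z [-5.40949514e-05  5.12134308e-05 -9.99999997e-01] [-0.32916462  0.82376065  0.13025539] 0.03416767726250243 [ 1.73769047e-01  4.13166112e-01 -2.81605983e-02  1.12951404e+00
  5.97949552e-05  2.09381358e+00]
```

View pics/w7.png

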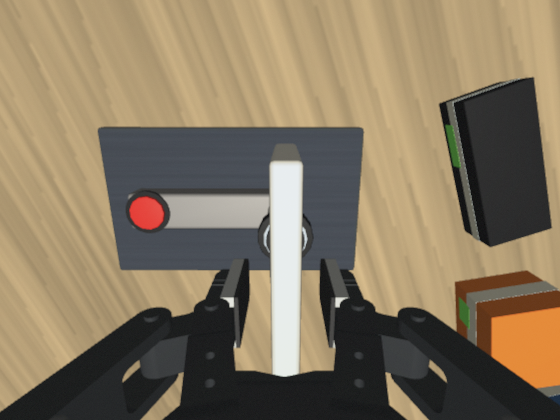

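View pics/s7.png

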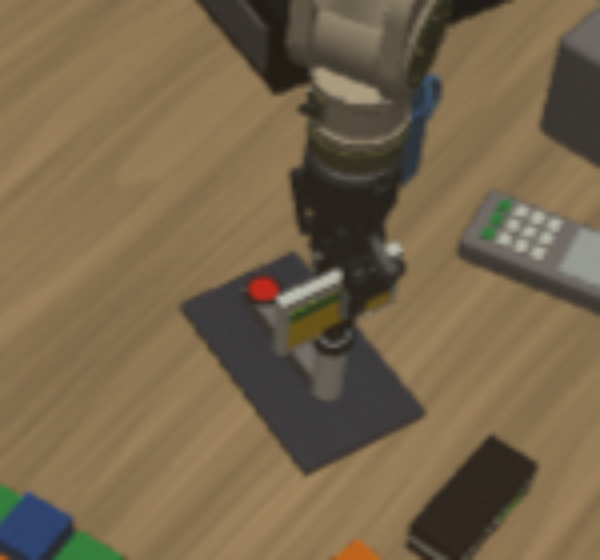

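The sign strip (272–302, centre about 286) lies midway between the pads (245 and 322, centre about 284), so the offset is under 1 mm. I'll close now.

```bash
python3 -m crank '[[0,0,0,0,0,0,0.3],[0,0,0,0,0,0,0.22],[0,0,0,0,0,0,0.15],[0,0,0,0,0,0,0.1],[0,0,0,0,0,0,0],[0,0,0,0,0,0,0],[0,0,0,0,0,0,0],[0,0,0,0,0,0,0]]' 27; python3 w.py w8
```

```text
clock: 11.5
tcp_pos: [0.5794, 0.1829, 0.3164]
orientation: [0.0, 0.819, 0.574, 0.0]
wrist_force: [1.9, -1.0, 1.0]
finger_gap: 0.0116
11.5 [0.57944293 0.18293324 0.31639867] yaw y -20.010071156800663 z [ 6.96082597e-04  5.77062071e-05 -9.99999756e-01] [ 1.88153346 -1.03265239  1.00503994] 0.011575457565849894 [ 1.73774121e-01  4.12940471e-01 -2.78225573e-02  1.12933772e+00
 -6.35161665e-05  2.09381196e+00]
```

View pics/w8.png

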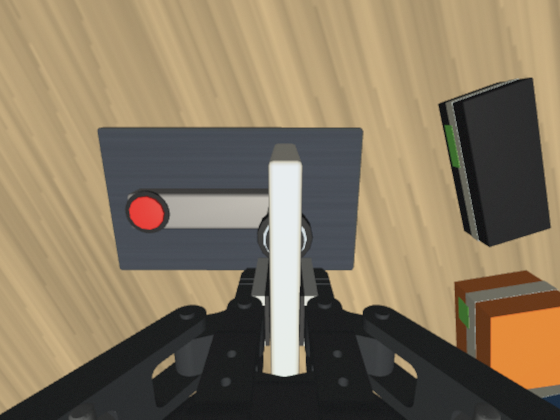

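The pads hold the sign (gap 11.6 mm), side force is only about 2 N, and the foot is unmoved. I'll draw it up slowly.

```bash
python3 -m crank '[[0,0,-1,0,0,0,0],[0,0,-2,0,0,0,0],[0,0,-2,0,0,0,0],[0,0,-3,0,0,0,0],[0,0,-3,0,0,0,0],[0,0,-3,0,0,0,0],[0,0,-3,0,0,0,0],[0,0,-3,0,0,0,0]]'; python3 -m crank '[[0,0,-4,0,0,0,0],[0,0,-4,0,0,0,0],[0,0,-4,0,0,0,0],[0,0,-4,0,0,0,0],[0,0,-4,0,0,0,0],[0,0,-4,0,0,0,0],[0,0,-3,0,0,0,0],[0,0,-3,0,0,0,0]]'; python3 w.py w9
```

```text
clock: 12.55
tcp_pos: [0.5793, 0.1829, 0.3365]
orientation: [0.0, 0.819, 0.574, 0.0]
wrist_force: [3.6, 0.2, -2.8]
finger_gap: 0.0116
clock: 13.55
tcp_pos: [0.5792, 0.183, 0.3664]
orientation: [-0.0, 0.819, 0.574, -0.0]
wrist_force: [3.3, -1.1, -2.2]
finger_gap: 0.0115
13.55 [0.57922001 0.18295862 0.36635235] yaw y -20.005110507002282 z [-8.84295462e-05  8.16026665e-05 -9.99999993e-01] [ 3.30139016 -1.06375152 -2.1746048 ] 0.011486551825210991 [1.73846136e-01 3.88868521e-01 6.07426043e-02 1.24274339e+00
 9.56684678e-05 2.09379751e+00]
```

View pics/w9.png

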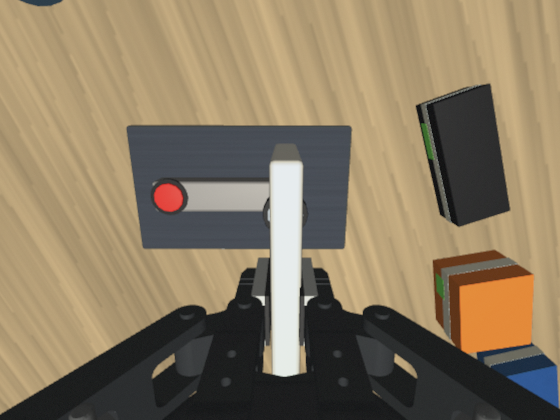

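The sign is up 50 mm with no slip, at a pull of about 2.5 N. I'll go on over the first stop.

```bash
python3 -m crank '[[0,0,-2,0,0,0,0],[0,0,-3,0,0,0,0],[0,0,-3,0,0,0,0],[0,0,-2,0,0,0,0],[0,0,-2,0,0,0,0],[0,0,-2,0,0,0,0],[0,0,-2,0,0,0,0],[0,0,-2,0,0,0,0]]'; python3 -m crank '[[0,0,-3,0,0,0,0],[0,0,-3,0,0,0,0],[0,0,-3,0,0,0,0],[0,0,-3,0,0,0,0],[0,0,-3,0,0,0,0],[0,0,-3,0,0,0,0],[0,0,-3,0,0,0,0],[0,0,-3,0,0,0,0]]'; python3 w.py w10
```

```text
clock: 14.6
tcp_pos: [0.5792, 0.1829, 0.3841]
orientation: [-0.0, 0.819, 0.574, -0.0]
wrist_force: [4.2, -0.3, -5.5]
finger_gap: 0.0113
clock: 15.6
tcp_pos: [0.5792, 0.183, 0.4083]
orientation: [-0.0, 0.819, 0.574, -0.0]
wrist_force: [3.5, -0.8, -6.3]
finger_gap: 0.0115
15.6 [0.57921296 0.1829725  0.40833886] yaw y -20.00586440536568 z [-1.51370076e-04  9.24899081e-05 -9.99999984e-01] [ 3.46895994 -0.84891326 -6.32608653] 0.011545643878151948 [1.73866314e-01 3.76881728e-01 1.45787366e-01 1.33983505e+00
 1.17281225e-04 2.09383084e+00]
```

View pics/w10.png

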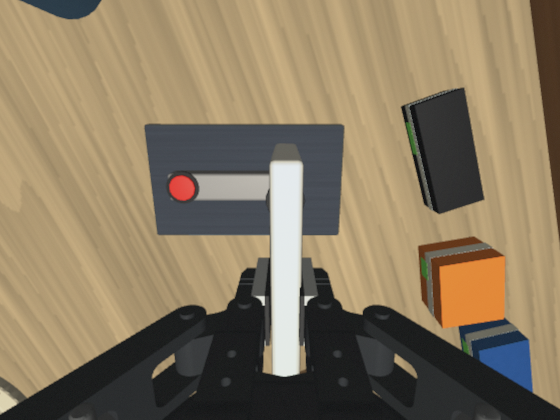

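The pull is now about 6 N, so the lower section is coming out; the sign is 92 mm up and the foot is flat. I'll do 22 mm more, then creep.

```bash
python3 -m crank '[[0,0,-3,0,0,0,0],[0,0,-3,0,0,0,0],[0,0,-3,0,0,0,0],[0,0,-3,0,0,0,0],[0,0,-3,0,0,0,0],[0,0,-3,0,0,0,0],[0,0,-2,0,0,0,0],[0,0,-2,0,0,0,0]]'; python3 -m crank '[[0,0,-1,0,0,0,0],[0,0,-1,0,0,0,0],[0,0,-0.5,0,0,0,0],[0,0,-0.5,0,0,0,0],[0,0,-0.5,0,0,0,0],[0,0,-0.5,0,0,0,0],[0,0,0,0,0,0,0],[0,0,0,0,0,0,0]]'
```

```text
clock: 16.65
tcp_pos: [0.5792, 0.1829, 0.4302]
orientation: [-0.0, 0.819, 0.574, -0.0]
wrist_force: [2.3, -0.7, -6.8]
finger_gap: 0.0117
clock: 17.65
tcp_pos: [0.5792, 0.183, 0.4343]
orientation: [-0.0, 0.819, 0.574, 0.0]
wrist_force: [2.9, -1.0, -6.5]
finger_gap: 0.0115
```

```bash
python3 -m crank '[[0,0,-0.4,0,0,0,0],[0,0,-0.4,0,0,0,0],[0,0,-0.3,0,0,0,0],[0,0,-0.3,0,0,0,0],[0,0,-0.1,0,0,0,0],[0,0,0,0,0,0,0],[0,0,0,0,0,0,0],[0,0,0,0,0,0,0]]'
```

```text
clock: 18.65
tcp_pos: [0.5793, 0.1829, 0.4357]
orientation: [-0.0, 0.819, 0.574, 0.0]
wrist_force: [2.1, -0.6, -6.3]
finger_gap: 0.0117
```

```bash
python3 -m crank '[[0,0,-0.2,0,0,0,0],[0,0,-0.2,0,0,0,0],[0,0,-0.2,0,0,0,0],[0,0,-0.2,0,0,0,0],[0,0,0,0,0,0,0],[0,0,0,0,0,0,0],[0,0,0,0,0,0,0],[0,0,0,0,0,0,0]]'
```

```text
clock: 19.65
tcp_pos: [0.5792, 0.183, 0.4366]
orientation: [0.0, 0.819, 0.574, 0.0]
wrist_force: [2.5, -0.6, -6.5]
finger_gap: 0.0118
```

```bash
python3 -m crank '[[0,0,-0.2,0,0,0,0],[0,0,-0.2,0,0,0,0],[0,0,-0.2,0,0,0,0],[0,0,0,0,0,0,0],[0,0,0,0,0,0,0],[0,0,0,0,0,0,0],[0,0,0,0,0,0,0],[0,0,0,0,0,0,0]]'
```

```text
clock: 20.65
tcp_pos: [0.5792, 0.183, 0.437]
orientation: [-0.0, 0.819, 0.574, -0.0]
wrist_force: [3.7, -0.6, -9.2]
finger_gap: 0.0117
```

```bash
python3 -m crank '[[0,0,-0.2,0,0,0,0],[0,0,0,0,0,0,0],[0,0,0,0,0,0,0],[0,0,0,0,0,0,0],[0,0,0,0,0,0,0],[0,0,0,0,0,0,0],[0,0,0,0,0,0,0],[0,0,0,0,0,0,0]]'; python3 w.py w11; python3 m.py w11 .04 .295 x;  python3 - <<'E'
from h import *
for n in("scene","top"):
    im=read_camera(n);cv2.imwrite(f"pics/{n}11.png",im)
a=cv2.imread("pics/scene11.png")[80:240,220:380];b=cv2.imread("pics/top11.png")[130:290,130:290]
cv2.imwrite("pics/st11.png",cv2.hconcat([cv2.resize(i,(400,400)) for i in(a,b)]))
E
```

```text
clock: 21.65
tcp_pos: [0.5792, 0.1829, 0.4372]
orientation: [-0.0, 0.819, 0.574, -0.0]
wrist_force: [4.2, -0.7, -12.6]
finger_gap: 0.0114
21.65 [0.57922152 0.18294842 0.43715994] yaw y -20.007174267043702 z [-2.80018811e-04  5.28385384e-05 -9.99999959e-01] [  4.20071799  -0.70082598 -12.608428  ] 0.011388428868404738 [1.73827998e-01 3.73335316e-01 2.10496440e-01 1.40822411e+00
 1.00472608e-04 2.09381537e+00]
sign [ 272  161   30  179 5090] [285.85166994 247.64047151]
((587.216796875, 204.78793334960938), (72.50898742675781, 10.658358573913574), 69.3061752319336) [[569.4000244140625, 172.8000030517578], [579.4000244140625, 169.0], [605.0, 236.8000030517578], [595.0, 240.60000610351562]]
```

View pics/st11.png

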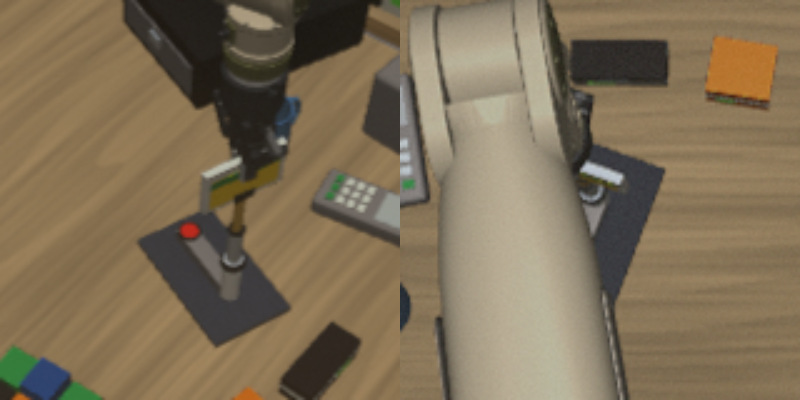

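View pics/w11.png

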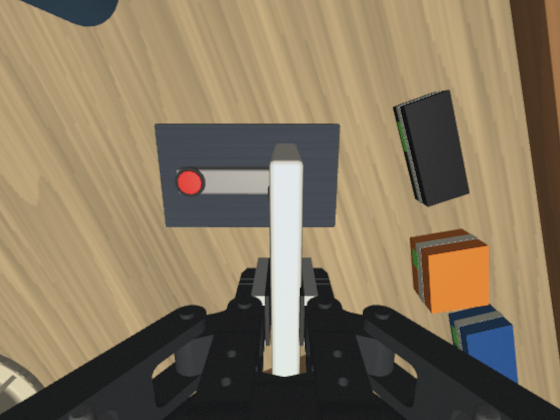

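Both sections are out (steel and brass visible in the scene view at (235,240) and (238,212)), and the foot is flat and where it stood. Force climbs sharply at the stop, to 12.6 N. I'll ease 0.2 mm to keep margin below 17 N, then check it is steady.

```bash
python3 -m crank '[[0,0,0.2,0,0,0,0],[0,0,0,0,0,0,0],[0,0,0,0,0,0,0],[0,0,0,0,0,0,0],[0,0,0,0,0,0,0],[0,0,0,0,0,0,0],[0,0,0,0,0,0,0],[0,0,0,0,0,0,0]]';python3 -m crank '[[0,0,0,0,0,0,0],[0,0,0,0,0,0,0],[0,0,0,0,0,0,0],[0,0,0,0,0,0,0],[0,0,0,0,0,0,0],[0,0,0,0,0,0,0],[0,0,0,0,0,0,0],[0,0,0,0,0,0,0]]'
python3 - <<'E'
from h import *
im=cv2.imread("pics/w11.png");h=cv2.cvtColor(im,cv2.COLOR_BGR2HSV);H,S,V=h[...,0],h[...,1],h[...,2]
import json
c=json.load(open("pics/w11.json"));c["extrinsics"]=np.array(c["extrinsics"])
for uv,n in (((156,124),"w11 corner"),((339,124),""),((336,227),""),((166,227),"")): print(n,ray(c,*uv,.012))
E
```

```text
clock: 22.8
tcp_pos: [0.5792, 0.183, 0.4371]
orientation: [-0.0, 0.819, 0.574, 0.0]
wrist_force: [3.8, -0.4, -10.7]
finger_gap: 0.0112
clock: 23.8
tcp_pos: [0.5792, 0.183, 0.4371]
orientation: [-0.0, 0.819, 0.574, 0.0]
wrist_force: [3.1, -0.5, -11.4]
finger_gap: 0.0117
w11 corner [0.45892294 0.29450892 0.012     ]
 [0.66066147 0.22083948 0.012     ]
 [0.61910593 0.09965032 0.012     ]
 [0.41304138 0.17486135 0.012     ]
```

The foot's corners match the initial ones to within about 3 mm, and the pull is steady at about 11 N.

```bash
python3 -c "
from workcell import *
print(hand_in())"
```

```text
the job is handed in; nothing more can be done
None
```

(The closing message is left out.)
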